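# Refit the washed adapter plate in the shaker bed

### The arm

A 7-joint arm with a two-finger parallel gripper is mounted at the origin on a cart in front of the work surface, level with it; the furniture and walls round the work are solid. World frame = base frame: x ahead of the robot, y to its left, z up, the work surface at z = 0. Lengths are in m, angles in rad, forces in N, time in s.
With the tool pointing down it reaches from about 0.4 to 0.85 m from the base axis. Payload 10.4 kg.
Tool frame: the origin (TCP) lies at the very end of the fingers, on their centre line; the grasp point (between the pads) lies 19 mm behind it; z points along the fingers, x is the direction in which the jaws open and shut, and the axes are right-handed (so a half turn about z gives the same grasp; the last joint's range is limited). The gripper opens to 87 mm and grips with 3 to 60 N. Pads are 19 mm wide; open, the fingers measure 117 mm over their backs; the gripper's body (75 mm by 190 mm) begins 51 mm behind the grasp point.
Start: joints at [-1.348, 0.332, -0.065, 1.46, 0.022, 1.35, -0.088], TCP at [0.152, 0.606, 0.223] pointing down, gripper open.
Joint ranges: [-2.6, 2.6], [-0.5, 2.12], [-1.47, 1.34], [0.16, 2.42], [-1.27, 4.41], [0.06, 2.06], [-2.6, 2.6]. Speed limits (rad/s): [2.22, 2.22, 2.79, 2.79, 3.14, 3.14, 3.14].

### API

Orientations are given as a unit quaternion [x, y, z, w].
In Python, from bench import r gives the robot as it stands. The module is installed in compiled form; this text tells all that it offers.
- The arm moves only by the tool carry_out, never from a script. Its argument "commands" is a list that holds one entry, the list of rows, each a list of 7 numbers: the closure in counts, from 0 (fully open) to 255 (shut), then the shift along the tool's x, y, z in units of 25 mm (1.0 is 25 mm), then the turn, a rotation vector about the tool's x, y, z in units of 5 degrees (1.0 is 5 degrees). A call has 1 to 12 rows; each row is the pose to reach, as a shift and turn from the pose measured when the call began, along the tool's axes at that moment; what a row does not reach only later rows make up. A row lasts 1/8 s, in which the tool goes at most 62.5 mm and 10.7 degrees, less where a joint would pass 70% of its speed; a pose out of reach is approached as far as the arm can. A call with a gripper value outside its range is refused whole. The fingers move at their own pace and stop on an object; "grip_force" is the grip in N (left out, the last holds). Time passes only in rows, so rows that repeat a pose let the fingers close. It gives the time, the measured TCP pose, the force and the opening at its end, in the units of the state.
- r.read_state(): the state, without advancing time (a new reading comes with each control period).
- r.camera(name): name is "scene" or "top" or "wrist"; returns the picture (480x640x3 uint8, blue, green, red); there is no depth.
- r.camera_info(name): a dict with "fx", "fy", "cx", "cy" (pixels), "k1" (the pictures are not rectified: a ray, as slopes to the right and down, at radius r is drawn at 1 + k1 r^2 times it, then the intrinsics apply), "origin" and "rotation" of the camera in the world. Camera axes: x right, y down, z forward; pixel columns grow to the right and rows downward; lengths in m; the calibration is good to about 2 mm. A picture is of the moment at which its call begins: read the wrist's pose just before it. camera_info takes no time and is no camera call; for the wrist camera it gives the pose at the moment of the call.
- r.close_job(): hands the job in, once; it reports no verdict.
The state is a dict: "time": time; "joint_positions": joint angles; "joint_vel": joint speeds; "joint_torque": joint torques, N m; "ee_pos": TCP position; "eef_rot": TCP orientation; "ft_force": force on the tool from outside, world axes, zero at the start; "torque": the same for the moment, N m; "width": finger opening in m.
Only numpy, scipy, OpenCV 4.12 (cv2) and the standard library are available. Lean on these libraries where they do the work, as an engineer would, in place of code of your own. Each camera call takes 0.05 s, during which the arm holds its last target.

### The job

The blue adapter plate of the shaker has been washed and stands on edge in the white drying rack. Lift it out, lay it down on the bare worktop with its grip rib up and let go; then take it by the rib, tilt it to tuck one long edge under the dark overhanging lip of the shaker's bed, and level it so that it lies flat and fully home in the bed. Leave it there untouched, and leave everything else on the worktop where it stands.

Things in the scene. Friction and masses are not known exactly. Their poses are not given: they have to be found in the camera images.
- adapter_center (a point): Centre of the loose blue adapter plate: 90 mm (own x) by 110 mm (own y) by 8 mm thick (own z), dark well marks on its upper face. The point lies mid-plate, 4 mm from each face. On the upper face (+z) a grip rib stands in the middle: 12 mm thick along x, 90 mm long along y, its top 38 mm above this point. The two 110 mm edges (x = -45, +45 mm) are alike; either may go under the lip.
- adapter: The same plate (about 150 g); origin in the middle of its lower face, 4 mm below adapter_center, same axes. At the start it stands in the rack's slot on one 110 mm edge: own x points down, y along the slot, rib side (+z) level and towards the robot's right (-y); it may lean about 5 degrees in the slot.
- rack: Fixed white drying rack, base 80 mm (x) by 140 mm (y) by 10 mm high. Origin: centre of the underside. Two pairs of fins at y = -42 and +42 mm, up to 40 mm high, form one slot along the rack's y axis through its middle, 10.5 mm wide, floor 10 mm above the worktop. Its -x side looks to the robot's left, where the worktop is bare for about 150 mm.
- shaker: Fixed white shaker, 163 mm (own x) by 150 mm (own y). Origin: under the middle of its bed, on the worktop (z = 0); the +x side points away from the robot within about 20 degrees. A low control step with a small dark knob (top 48 mm high) is on the robot's side, from x = -101 to -59 mm.
- bed_center (a point): Middle of the shaker's bed floor, 45 mm above the worktop; axes as the shaker's. The bed is a cavity 94 mm along x by 116 mm along y. Near wall and side walls are 8 mm high (flush with a seated plate's face) and 14 to 17 mm thick. Along the far side (x = +47 mm) stands a dark wall, 19 mm high, whose lip reaches back 12 mm over the bed.
- lip_edge (a point): Middle of the lower edge of the overhanging lip: 35 mm from the bed centre along +x and 14 mm above the bed floor. The lip is 5 mm thick (top 19 mm above the bed floor) and runs along y over the whole width. The plate goes under it only tilted, its far edge down by about 6 to 22 degrees.
- reagent_bottle_1: Bystander: brown reagent bottle with blue cap, 86 mm across, 172 mm tall; origin at its base
- reagent_bottle_2: Bystander: brown reagent bottle with blue cap, 86 mm across, 172 mm tall; origin at its base
- reagent_bottle_3: Bystander: brown reagent bottle with blue cap, 86 mm across, 172 mm tall; origin at its base
- weigh_bottle: Bystander: glass weighing bottle with lid, 39 mm across, 65 mm tall; origin at its base
- stopper: Bystander: red rubber stopper, 24 mm across, 26 mm tall; origin at its base
- timer: Bystander: small lab timer with wedge body, 89 x 62 x 30 mm; origin at its base
- marker_2: Bystander: red marker pen lying flat, 131 mm long, 14 mm thick
Things that resemble listed ones, but are neither listed nor needed, are in the scene too. Of the things shaped like the adapter, the blue one is meant.

How it is judged:
By the outcome, as a careful person would: the job done as asked, in the order asked, and still so for the second after the job is handed in, with the robot touching nothing.
It also fails if it takes over 58 s, if anything falls off the work surface, if the arm or the gripper's body presses on something with over 40 N, if the wrist force passes 120 N, or if a joint passes its speed limit or range.

## Working session

There is one attempt and no reset: what is moved stays moved. The work goes in short steps, Python scripts to look and compute and a tool call to move; the robot and the scene stay as the last step left them, time stands still between calls to the robot, and variables do not carry over. Pictures are saved under pics/ and viewed, and the job is handed in when it is done.

Besides the shell and the picture viewer there is one more tool, called after ">>>" by a JSON object that holds its "api" and its "payload", one argument or row to a line. carry_out: Moves the arm, as the interface text tells. Its arguments: {"type":"object","properties":{"commands":{"type":"array"},"grip_force":{"type":"number"}},"required":["commands"]}

```bash
mkdir -p pics; ls; python3 - <<'E'
from bench import r
import cv2
print(r.read_state())
for n in ["scene","top","wrist"]:
    print(n,r.camera_info(n))
    cv2.imwrite(f"pics/{n}0.png",r.camera(n))
E
```

```text
pics
{'time': 0.0, 'joint_positions': array([-1.34760815,  0.33285455, -0.06470434,  1.46094401,  0.02162404,
        1.34988864, -0.08852542]), 'joint_vel': array([ 0.0004388 , -0.00149638, -0.00016089, -0.00018511,  0.00067739,
       -0.00124786, -0.00030804]), 'joint_torque': array([-6.56563370e-04, -6.23279357e+01,  2.41579668e-02, -3.89881074e+01,
       -6.13718480e-02,  4.01834480e-02,  1.47944247e-04]), 'ee_pos': array([0.15199306, 0.60584049, 0.22176348]), 'eef_rot': array([ 7.88452731e-01,  6.15094953e-01, -5.23362628e-04,  4.63512556e-04]), 'ft_force': array([0.19935214, 0.21512056, 1.17520626]), 'torque': array([ 0.04725052, -0.03412524,  0.0204245 ]), 'width': 0.08690363970894341}
scene {'fx': 534.0960210364293, 'fy': 534.0960210364293, 'cx': 328.0003570913184, 'cy': 233.8856921324279, 'k1': -0.04939116149166873, 'origin': array([-0.32006795, -1.00177448,  1.21623292]), 'rotation': array([ 0.84867203, -0.3386474 ,  0.14880441, -0.37806213])}
top {'fx': 449.36643794551776, 'fy': 449.36643794551776, 'cx': 320.7809733893239, 'cy': 237.10641295906967, 'k1': -0.10639630549064975, 'origin': array([ 0.40701121, -0.04677255,  1.33014216]), 'rotation': array([-0.70239208,  0.70913808, -0.04846244,  0.03768198])}
wrist {'fx': 353.8469642321724, 'fy': 353.8469642321724, 'cx': 317.3532356501214, 'cy': 244.0158157057386, 'k1': 0.01711068108442784, 'origin': array([0.0803115 , 0.62446761, 0.38502627]), 'rotation': array([0.7809056 , 0.60930743, 0.08400222, 0.10897033])}
```

View pics/scene0.png

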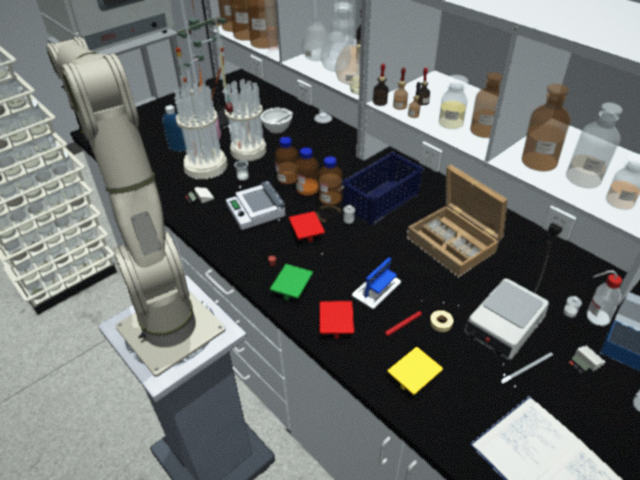

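View pics/top0.png

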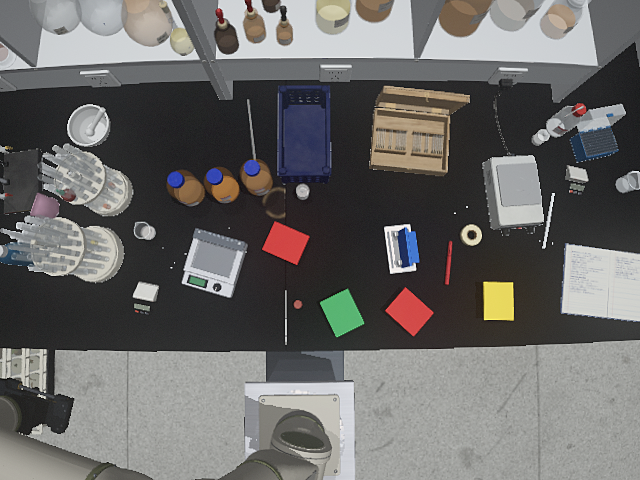

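View pics/wrist0.png

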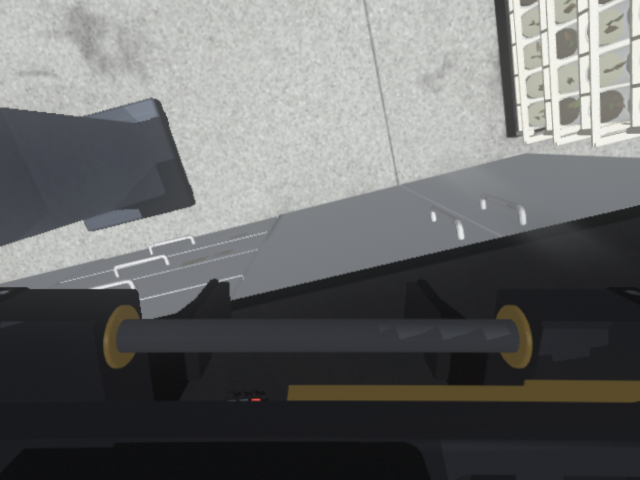

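```bash
python3 - <<'E'
import cv2, numpy as np
t=cv2.imread("pics/top0.png"); s=cv2.imread("pics/scene0.png")
def cr(im,x,y,w,h,k): return cv2.resize(im[y:y+h,x:x+w],None,fx=k,fy=k,interpolation=cv2.INTER_CUBIC)
a=np.hstack([cr(t,170,215,90,100,4.4),cr(t,470,140,90,100,4.4)]); cv2.imwrite("pics/c1.png",a)
b=np.hstack([cr(t,370,210,66,75,6),cr(s,340,245,66,75,6)]); cv2.imwrite("pics/c2.png",b)
b=np.hstack([cr(s,215,170,85,75,4.5),cr(s,460,270,90,90,4.5)[:337]]); cv2.imwrite("pics/c3.png",b)
E
```

```text
Traceback (most recent call last):
ValueError: all the input array dimensions except for the concatenation axis must match exactly, but along dimension 0, the array at index 0 has size 338 and the array at index 1 has size 337
```

View pics/c1.png

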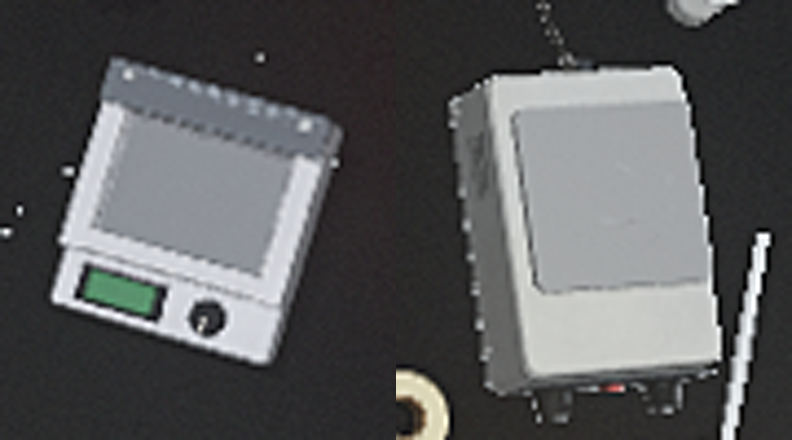

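View pics/c2.png

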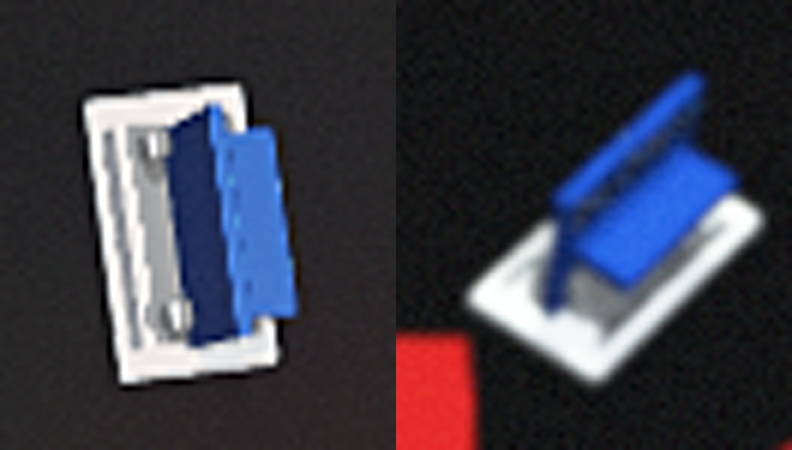

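```bash
cat > h.py <<'E'
import numpy as np, cv2
from scipy.spatial.transform import Rotation as R
from scipy.optimize import least_squares
def cam(i):
    K=np.array([[i['fx'],0,i['cx']],[0,i['fy'],i['cy']],[0,0,1.]])
    return K,np.array([i['k1'],0,0,0,0.]),np.array(i['origin']),R.from_quat(i['rotation']).as_matrix()
def proj(i,P):
    K,d,o,M=cam(i); p=(np.atleast_2d(P)-o)@M
    return cv2.projectPoints(p,np.zeros(3),np.zeros(3),K,d)[0][:,0]
def unproj(i,uv,z):
    K,d,o,M=cam(i)
    n=cv2.undistortPoints(np.array(uv,float).reshape(-1,1,2),K,d)[:,0]
    v=np.c_[n,np.ones(len(n))]@M.T
    return o+v*((np.broadcast_to(z,len(n))-o[2])/v[:,2])[:,None]
def fit2d(local,world):
    l=np.array(local,float);w=np.array(world)[:,:2]
    f=lambda p:((l@np.array([[np.cos(p[2]),np.sin(p[2])],[-np.sin(p[2]),np.cos(p[2])]])+p[:2])-w).ravel()
    best=min((least_squares(f,[*w.mean(0),a]) for a in (-3,-1.5,0,1.5)),key=lambda s:s.cost)
    return best.x,best.fun.reshape(-1,2)
def crop(im,x,y,w,h,k): return cv2.resize(im[y:y+h,x:x+w],None,fx=k,fy=k,interpolation=cv2.INTER_CUBIC)
E
python3 - <<'E'
from h import *; from bench import r
np.set_printoptions(precision=4,suppress=True)
i=r.camera_info("top")
c=lambda p,s,o:(np.array(p,float)+.5)/s+np.array(o)-.5
rk=unproj(i,c([(83,97),(243,83),(278,365),(122,382)],6,(370,210)),.010)
# rack -x is left(+y): far-left = ?
x,e=fit2d([(-.04,.07),(.04,.07),(.04,-.07),(-.04,-.07)],rk);print("rack",x,np.degrees(x[2]),e*1000)
print(rk)
sk=unproj(i,c([(113,57),(343,130),(62,243),(283,305)],4.4,(170,215)),[.064,.064,.053,.053])
x,e=fit2d([(.062,.075),(.062,-.075),(-.059,.075),(-.059,-.075)],sk);print("shk",x,np.degrees(x[2]),e*1000);
# decoys
print(unproj(i,[(286,243),(264,243),(308,243),(342,312),(409,312),(298,304),(449,262)],.03))
s=cv2.imread("pics/scene0.png")
cv2.imwrite("pics/c3.png",np.hstack([crop(s,215,170,85,75,4.5),crop(s,270,200,90,75,4.5)]))
E
```

```text
rack [ 0.5338 -0.3023 -1.4742] -84.46600007257862 [[-1.5149 -0.7865]
 [-0.2663  0.1809]
 [ 1.0665 -0.618 ]
 [ 0.7148  1.2237]]
[[ 0.6012 -0.2549  0.01  ]
 [ 0.6076 -0.3355  0.01  ]
 [ 0.4669 -0.3482  0.01  ]
 [ 0.4596 -0.2704  0.01  ]]
shk [ 0.5088  0.235  -0.2992] -17.145223523708847 [[-2.5137 -3.1739]
 [ 2.1904  4.2124]
 [ 1.8853 -1.3177]
 [-1.562   0.2792]]
[[ 0.5498  0.0339  0.03  ]
 [ 0.5504  0.098   0.03  ]
 [ 0.5493 -0.0301  0.03  ]
 [ 0.3493 -0.1261  0.03  ]
 [ 0.3463 -0.3197  0.03  ]
 [ 0.3735 -0.0001  0.03  ]
 [ 0.4894 -0.443   0.03  ]]
```

View pics/c3.png

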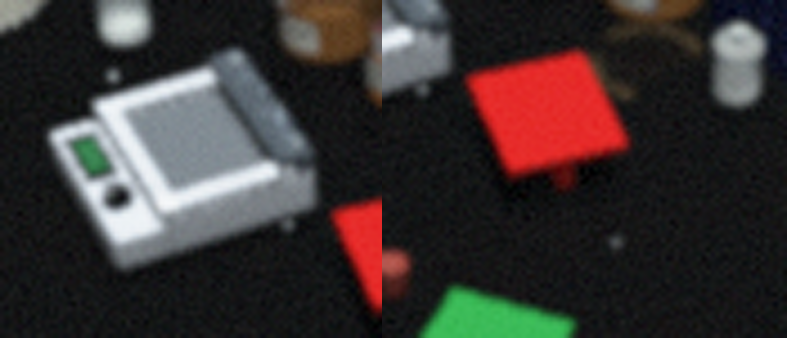

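```bash
cat >> h.py <<'E'
np.set_printoptions(precision=3,suppress=True)
def tool(zdir_tilt=0,ang=0):
    "tool x at heading ang (deg), pointing down, then tilted +about tool y by zdir_tilt deg"
    a=np.radians(ang); x=np.array([np.cos(a),np.sin(a),0]);z=np.array([0,0,-1.]);y=np.cross(z,x)
    return R.from_matrix(np.c_[x,y,z])*R.from_euler('y',zdir_tilt,degrees=True)
def rows(st,targets):
    "targets: (pos,Rot) -> shift/turn units"
    R0=R.from_quat(st['eef_rot'])
    for p,Q in targets:
        s=R0.inv().apply(np.array(p)-st['ee_pos'])/.025
        t=np.degrees((R0.inv()*Q).as_rotvec())/5
        print(np.round(s,2).tolist(),np.round(t,2).tolist())
E
python3 - <<'E'
from h import *; from bench import r
st=r.read_state(); w=r.camera_info("wrist")
R0=R.from_quat(st['eef_rot']);Rc=R.from_quat(w['rotation'])
print("cam in tool",R0.inv().apply(w['origin']-st['ee_pos']),(R0.inv()*Rc).as_matrix())
# point 0.12 below tcp etc pixel
for d in [(0,0,0),(0,0,.1),(0,-.1,.1),(.05,0,.1),(0,.1,.1),(0,-.1,.2)]:
    print(d,proj(w,R0.apply(np.array(d))+st['ee_pos']))
rows(st,[((.3,.45,.27),tool(0,40)),((.42,.3,.27),tool(0,0)),((.5,0,.27),tool(0,-45)),((.60,-.20,.25),tool(0,-84.5)),((.44,.26,.25),tool(0,-17))])
E
```

```text
cam in tool [ 0.    -0.074 -0.163] [[ 1.     0.    -0.   ]
 [ 0.     0.962  0.272]
 [ 0.    -0.272  0.962]]
(0, 0, 0) [[316.663 297.536]]
(0, 0, 0.1) [[316.947 243.421]]
(0, -0.1, 0.1) [[316.893 104.675]]
(0.05, 0, 0.1) [[381.7   243.423]]
(0, 0.1, 0.1) [[316.99  356.913]]
(0, -0.1, 0.2) [[317.056 115.649]]
[-4.61, 7.26, -1.92] [0.0, 0.01, 7.18]
[-9.26, 13.37, -1.91] [0.01, 0.01, 15.18]
[-20.12, 19.4, -1.9] [0.01, 0.01, 24.18]
[-26.91, 25.22, -1.09] [0.02, 0.0, 32.08]
[-10.62, 14.54, -1.11] [0.01, 0.01, 18.58]
```

```bash
python3 - <<'E'
from h import *; from bench import r
st=r.read_state()
P=np.array([st['ee_pos'],(.495,.19,.27)])
mid=[(.3,.45,.26),(.4,.32,.27)]
rows(st,[((.25,.52,.25),tool(0,50)),((.34,.42,.26),tool(0,30)),((.42,.3,.27),tool(0,5)),((.495,.19,.27),tool(0,-17))])
E
```

```text
[-2.38, 4.64, -1.12] [0.0, 0.01, 5.18]
[-5.38, 9.1, -1.52] [0.01, 0.01, 9.18]
[-9.26, 13.37, -1.91] [0.01, 0.01, 14.18]
[-12.8, 17.36, -1.91] [0.01, 0.01, 18.58]
```

>>> {"api": "carry_out", "payload": {
  "commands": [
    [[0, -1.2, 2.3, -0.6, 0, 0, 2], [0, -2.4, 4.6, -1.1, 0, 0, 4], [0, -3.9, 6.8, -1.4, 0, 0, 6], [0, -5.4, 9.1, -1.5, 0, 0, 8], [0, -7.3, 11.2, -1.7, 0, 0, 10], [0, -9.3, 13.4, -1.9, 0, 0, 12], [0, -10.5, 14.8, -1.9, 0, 0, 14], [0, -11.7, 16.1, -1.9, 0, 0, 16], [0, -12.8, 17.4, -1.9, 0, 0, 18], [0, -12.8, 17.4, -1.9, 0, 0, 18.6], [0, -12.8, 17.4, -1.9, 0, 0, 18.6], [0, -12.8, 17.4, -1.9, 0, 0, 18.6]]
  ]
}}

```text
time: 1.65
ee_pos: [0.4957, 0.1905, 0.2697]
eef_rot: [0.989, -0.147, -0.0, 0.001]
ft_force: [-0.1, -0.2, 0.0]
width: 0.0874
```

```bash
python3 - <<'E'
from h import *; from bench import r
import json
st=r.read_state();w=r.camera_info("wrist");im=r.camera("wrist")
cv2.imwrite("pics/w1.png",im)
json.dump({k:np.array(v).tolist() for k,v in w.items()},open("w1.json","w"))
print(st['time'],st['ee_pos'],st['joint_positions'],st['joint_vel'])
E
```

```text
1.65 [0.496 0.19  0.27 ] [-0.851  0.095  0.43   1.657 -0.039  1.399 -0.711] [-0.003  0.001 -0.002 -0.001  0.    -0.001 -0.004]
```

View pics/w1.png

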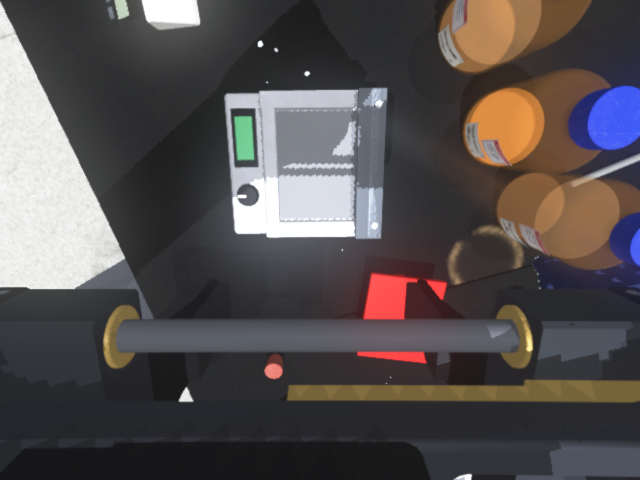

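```bash
python3 - <<'E'
from h import *
im=cv2.imread("pics/w1.png"); cv2.imwrite("pics/w1c.png",crop(im,215,75,185,175,4.2)[:590])
E
```

```text
(no output)
```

View pics/w1c.png

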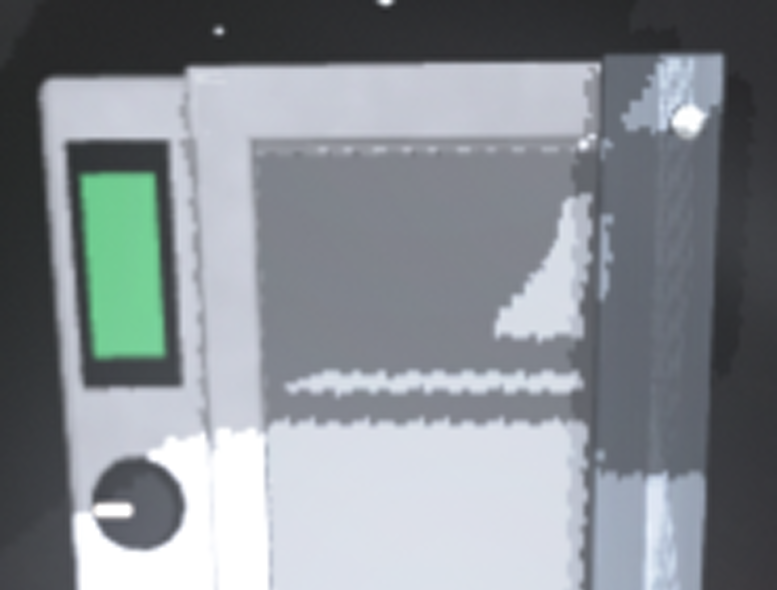

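```bash
python3 - <<'E'
from h import *
im=cv2.imread("pics/w1.png"); cv2.imwrite("pics/w1d.png",crop(im,225,195,180,60,4.2))
E
```

```text
(no output)
```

View pics/w1d.png

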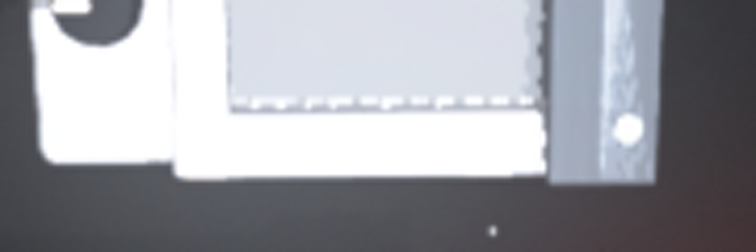

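```bash
python3 - <<'E'
from h import *; import json
from bench import r
w=json.load(open("w1.json"))
c=lambda p,s,o:(np.array(p,float)+.5)/s+np.array(o)-.5
A=c([(188,68),(604,55),(723,55),(249,138)],4.2,(215,75)); B=c([(175,178),(549,184),(655,184),(229,111)],4.2,(225,195))
loc=np.array([(-.059,.075),(.035,.075),(.062,.075),(-.047,.058),(-.059,-.075),(.035,-.075),(.062,-.075),(-.047,-.058)])
z=np.array([.053,.064,.064,.053]*2)
uv=np.r_[A,B]
W=unproj(w,uv,z); x,e=fit2d(loc,W); print(x,np.degrees(x[2]));print(e*1000)
# overlay check in top
i=r.camera_info("top")
a=x[2];M=np.array([[np.cos(a),-np.sin(a)],[np.sin(a),np.cos(a)]])
Pw=np.c_[loc@M.T+x[:2],z]
t=cv2.imread("pics/top0.png");k=4.4
t=crop(t,170,215,90,100,k)
for p in proj(i,Pw): cv2.circle(t,tuple(int(v) for v in (p-np.array([170,215])+.5)*k),3,(0,0,255),-1)
cv2.imwrite("pics/ov.png",t)
st=r.read_state()
rows(st,[((.52,.05,.28),tool(0,-45)),((.56,-.12,.28),tool(0,-70)),((.585,-.25,.27),tool(0,-84.5)),((.485,-.295,.27),tool(0,-84.5))])
E
```

```text
[ 0.515  0.238 -0.287] -16.440536359414157
[[ 2.076  0.069]
 [-0.774  0.397]
 [-0.838  0.722]
 [ 0.016 -0.912]
 [ 2.497 -0.402]
 [-1.127  0.161]
 [-1.247  0.438]
 [-0.602 -0.474]]
[2.57, 5.09, -0.41] [0.01, -0.0, 5.61]
[6.08, 11.13, -0.4] [0.01, -0.0, 10.61]
[8.55, 15.82, 0.0] [0.01, -0.01, 13.51]
[5.25, 18.7, 0.01] [0.01, -0.01, 13.51]
```

View pics/ov.png

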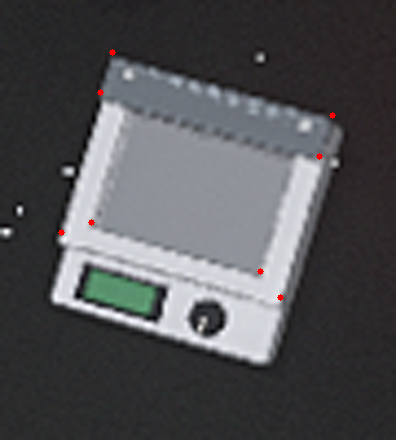

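>>> {"api": "carry_out", "payload": {
  "commands": [
    [[0, 1.3, 2.5, -0.4, 0, 0, 2], [0, 2.6, 5.0, -0.4, 0, 0, 4], [0, 3.7, 7.2, -0.4, 0, 0, 6], [0, 5.0, 9.3, -0.4, 0, 0, 8], [0, 6.0, 11.3, -0.4, 0, 0, 10], [0, 6.2, 13.5, -0.2, 0, 0, 12], [0, 5.8, 15.8, 0, 0, 0, 13.5], [0, 5.5, 18.0, 0, 0, 0, 13.5], [0, 5.3, 19.0, 0, 0, 0, 13.5], [0, 5.3, 19.0, 0, 0, 0, 13.5], [0, 5.3, 19.0, 0, 0, 0, 13.5]]
  ]
}}

```text
time: 3.08
ee_pos: [0.4849, -0.3011, 0.27]
eef_rot: [0.741, -0.671, -0.0, 0.0]
ft_force: [0.4, 0.6, 0.0]
width: 0.0868
```

```bash
cat >> h.py <<'E'
import json
def snap(name,c="wrist"):
    from bench import r
    st=r.read_state();w=r.camera_info(c);im=r.camera(c)
    cv2.imwrite(f"pics/{name}.png",im)
    json.dump({k:np.array(v).tolist() for k,v in w.items()},open(f"{name}.json","w"))
    print(st['time'],st['ee_pos'],st['joint_positions'],st['width'],st['ft_force']);return st,w,im
E
python3 - <<'E'
from h import *
st,w,im=snap("w2"); cv2.imwrite("pics/w2c.png",crop(im,220,60,190,140,4.2))
E
```

```text
3.075 [ 0.485 -0.301  0.27 ] [-0.264  0.244  0.888  1.574 -0.19   1.415 -0.832] 0.08677979027399219 [0.373 0.634 0.011]
```

View pics/w2.png

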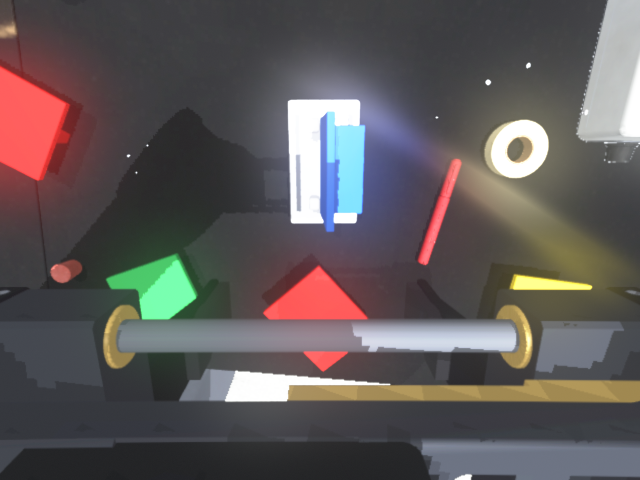

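View pics/w2c.png

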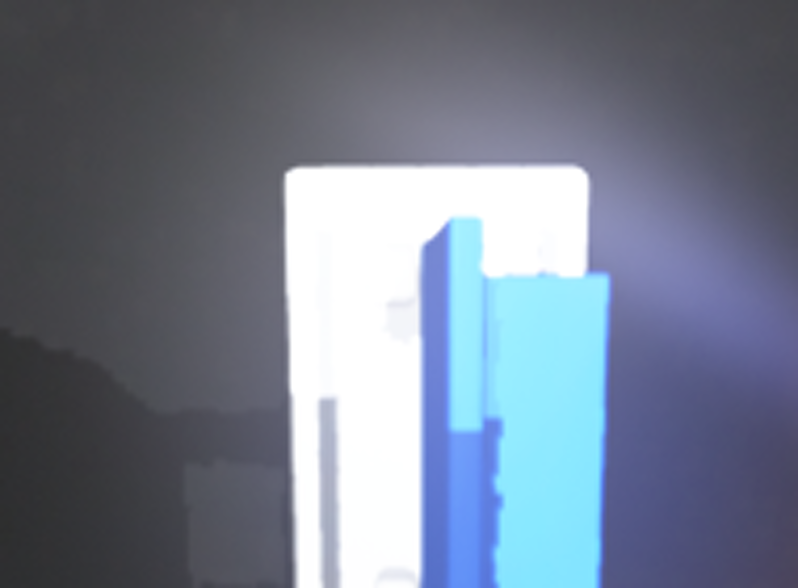

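```bash
python3 - <<'E'
from h import *
im=cv2.imread("pics/w2.png"); cv2.imwrite("pics/w2d.png",crop(im,270,190,110,60,6))
w=json.load(open("w2.json"))
c=lambda p,s,o:(np.array(p,float)+.5)/s+np.array(o)-.5
p=c([(450,218),(481,218),(484,273),(609,272)],4.2,(220,60))
print(unproj(w,p,[.1,.1,.061,.061]))
print(unproj(w,[(325.5,231),(334.5,231)],.1))
rk=unproj(w,np.r_[c([(285,168),(589,168)],4.2,(220,60)),[[356.5,222.5],[291,223.5]]],.010)
x,e=fit2d([(-.04,.07),(.04,.07),(.04,-.07),(-.04,-.07)],rk);print("rack",x,np.degrees(x[2]),e*1000)
E
```

```text
[[ 0.588 -0.299  0.1  ]
 [ 0.588 -0.306  0.1  ]
 [ 0.58  -0.309  0.061]
 [ 0.583 -0.339  0.061]]
[[ 0.48  -0.31   0.1  ]
 [ 0.48  -0.318  0.1  ]]
rack [ 0.537 -0.303 -1.465] -83.95450487596015 [[-0.285 -0.21 ]
 [ 0.173  0.267]
 [-0.319 -0.028]
 [ 0.431 -0.03 ]]
```

View pics/w2d.png

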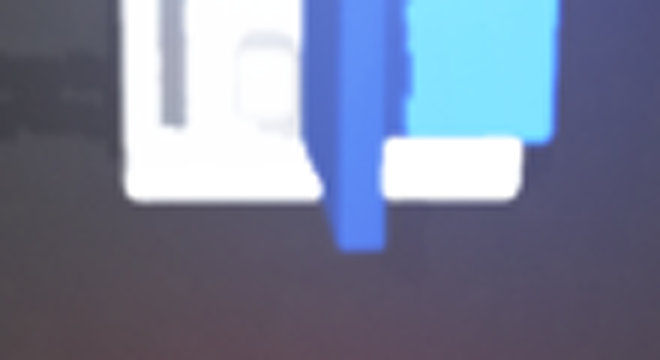

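```bash
python3 - <<'E'
from h import *; from bench import r
st=r.read_state()
rows(st,[((.534,-.3115,.15),tool(-4,-83.9)),((.534,-.3065,.073),tool(-4,-83.9))])
E
```

```text
[0.62, -1.91, 4.8] [0.0, -0.81, -0.07]
[0.42, -1.93, 7.88] [0.0, -0.81, -0.07]
```

>>> {"api": "carry_out", "payload": {
  "commands": [
    [[0, 0.4, -1.2, 1.5, 0, -0.8, 0], [0, 0.6, -1.9, 3.0, 0, -0.8, 0], [0, 0.6, -1.9, 4.4, 0, -0.8, 0], [0, 0.55, -1.9, 5.4, 0, -0.8, 0], [0, 0.5, -1.9, 6.4, 0, -0.8, 0], [0, 0.45, -1.9, 7.3, 0, -0.8, 0], [0, 0.42, -1.9, 7.9, 0, -0.8, 0], [0, 0.42, -1.9, 7.9, 0, -0.8, 0], [0, 0.42, -1.9, 7.9, 0, -0.8, 0]]
  ],
  "grip_force": 20
}}

```text
time: 4.25
ee_pos: [0.5339, -0.3068, 0.0734]
eef_rot: [0.741, -0.67, -0.025, -0.023]
ft_force: [0.1, 0.1, 0.9]
width: 0.0866
```

```bash
python3 - <<'E'
from h import *
st,w,im=snap("w3"); cv2.imwrite("pics/w3c.png",crop(im,150,150,340,170,2.3))
E
```

```text
4.25 [ 0.534 -0.307  0.073] [-0.095  0.571  0.773  1.647 -0.483  1.159 -0.651] 0.08659516217960896 [0.076 0.139 0.923]
```

View pics/w3c.png

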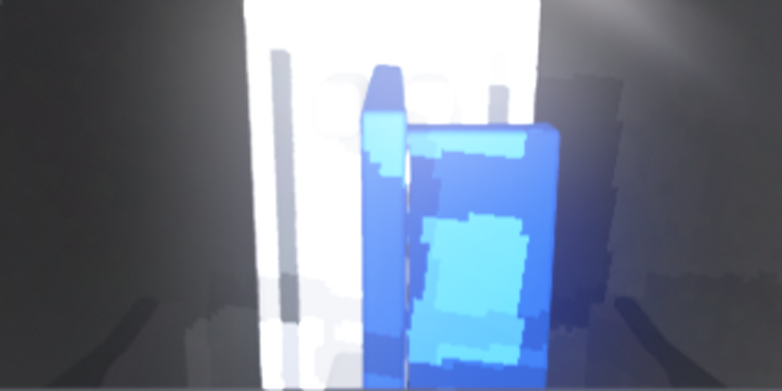

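>>> {"api": "carry_out", "payload": {
  "commands": [
    [[255, 0, 0, 0, 0, 0, 0], [255, 0, 0, 0, 0, 0, 0], [255, 0, 0, 0, 0, 0, 0], [255, 0, 0, 0, 0, 0, 0], [255, 0, 0, 0, 0, 0, 0], [255, 0, 0, 0, 0, 0, 0], [255, 0, 0, 0, 0, 0, 0], [255, 0, 0, 0, 0, 0, 0]]
  ],
  "grip_force": 30
}}

```text
time: 5.3
ee_pos: [0.5339, -0.3069, 0.0735]
eef_rot: [0.741, -0.67, -0.025, -0.023]
ft_force: [0.4, 0.6, 0.3]
width: 0.0148
```

>>> {"api": "carry_out", "payload": {
  "commands": [
    [[255, 0, 0, 0, 0, 0, 0], [255, 0, 0, 0, 0, 0, 0], [255, 0, 0, 0, 0, 0, 0]]
  ]
}}

```text
time: 5.68
ee_pos: [0.5339, -0.3069, 0.0735]
eef_rot: [0.741, -0.67, -0.025, -0.023]
ft_force: [-0.2, 0.0, -0.2]
width: 0.0081
```

```bash
python3 - <<'E'
from h import *; from bench import r
st=r.read_state()
rows(st,[((.534,-.3125,.165),tool(-4,-83.9)),((.53,-.26,.18),tool(15,-83.9)),((.5255,-.194,.15),tool(45,-83.9)),((.5255,-.194,.055),tool(45,-83.9))])
E
```

```text
[-0.03, 0.02, -3.67] [-0.01, -0.01, -0.07]
[-2.17, -0.03, -4.12] [-0.0, 3.79, -0.07]
[-4.73, -0.12, -2.74] [0.02, 9.79, -0.07]
[-4.46, -0.12, 1.05] [0.02, 9.79, -0.07]
```

>>> {"api": "carry_out", "payload": {
  "commands": [
    [[255, 0, 0, -0.5, 0, 0, 0], [255, 0, 0, -1.5, 0, 0, 0], [255, 0, 0, -2.6, 0, 0, 0], [255, 0, 0, -3.6, 0, 0, 0], [255, 0, 0, -3.9, 0, 0, 0], [255, 0, 0, -3.9, 0, 0, 0]]
  ]
}}

```text
time: 6.42
ee_pos: [0.5345, -0.3136, 0.1709]
eef_rot: [0.741, -0.67, -0.025, -0.023]
ft_force: [-0.2, -0.1, -1.4]
width: 0.0079
```

>>> {"api": "carry_out", "payload": {
  "commands": [
    [[255, -0.9, 0, -0.2, 0, 1.8, 0], [255, -2.0, 0, -0.3, 0, 3.6, 0], [255, -3.0, 0, 0.2, 0, 5.3, 0], [255, -4.0, 0, 0.6, 0, 7.0, 0], [255, -4.5, -0.1, 1.0, 0, 8.6, 0], [255, -4.7, -0.1, 1.1, 0, 9.8, 0], [255, -4.7, -0.1, 1.1, 0, 9.8, 0], [255, -4.7, -0.1, 1.1, 0, 9.8, 0]]
  ]
}}

```text
time: 7.42
ee_pos: [0.5247, -0.1961, 0.1517]
eef_rot: [0.685, -0.621, 0.284, 0.257]
ft_force: [-0.2, 0.2, -1.3]
width: 0.0078
```

```bash
python3 - <<'E'
from h import *
st,w,im=snap("s4","scene"); cv2.imwrite("pics/s4c.png",crop(im,200,150,260,200,3))
print(R.from_quat(st['eef_rot']).as_matrix())
rows(st,[((.5255,-.194,.06),tool(45,-83.9)),((.5255,-.194,.048),tool(45,-83.9))])
E
```

```text
7.425 [ 0.525 -0.196  0.152] [-1.132  0.444  1.118  2.011  0.483  0.95  -1.824] 0.007841493721602569 [-0.204  0.168 -1.283]
[[ 0.069 -0.995  0.07 ]
 [-0.704 -0.098 -0.703]
 [ 0.707 -0.001 -0.707]]
[-2.65, -0.04, 2.54] [0.06, 0.01, -0.07]
[-2.99, -0.04, 2.88] [0.06, 0.01, -0.07]
```

View pics/s4c.png

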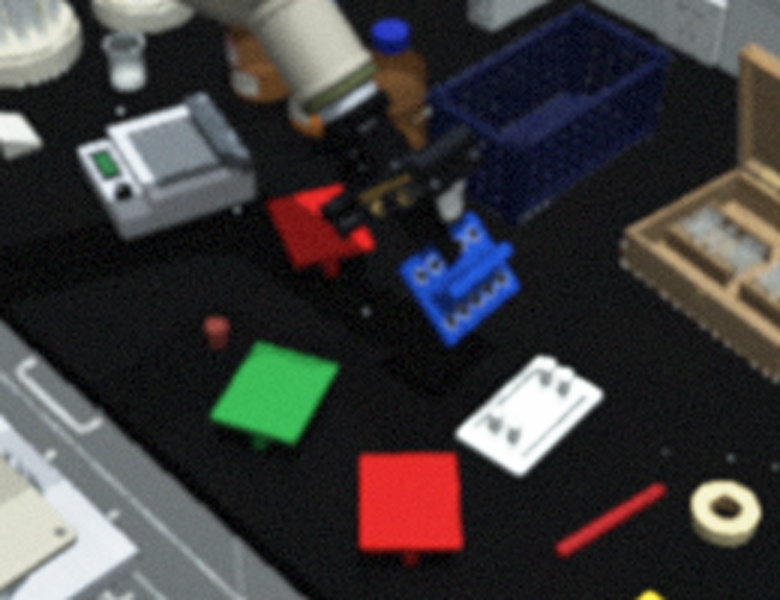

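>>> {"api": "carry_out", "payload": {
  "commands": [
    [[255, -0.7, 0, 0.7, 0, 0, 0], [255, -1.5, 0, 1.4, 0, 0, 0], [255, -2.2, 0, 2.1, 0, 0, 0], [255, -2.6, 0, 2.5, 0, 0, 0], [255, -2.8, 0, 2.7, 0, 0, 0], [255, -2.9, 0, 2.8, 0, 0, 0], [255, -2.95, 0, 2.85, 0, 0, 0], [255, -2.95, 0, 2.85, 0, 0, 0]]
  ]
}}

```text
time: 8.48
ee_pos: [0.525, -0.1946, 0.0497]
eef_rot: [0.684, -0.621, 0.284, 0.256]
ft_force: [0.0, 0.1, -2.0]
width: 0.0077
```

>>> {"api": "carry_out", "payload": {
  "commands": [
    [[255, -0.04, 0, 0.04, 0, 0, 0], [255, -0.08, 0, 0.08, 0, 0, 0], [255, -0.11, 0, 0.11, 0, 0, 0], [255, -0.11, 0, 0.11, 0, 0, 0]]
  ]
}}

```text
time: 8.98
ee_pos: [0.5256, -0.1947, 0.0469]
eef_rot: [0.684, -0.621, 0.284, 0.256]
ft_force: [-3.0, 4.2, 12.5]
width: 0.0079
```

>>> {"api": "carry_out", "payload": {
  "commands": [
    [[255, 0.03, 0, -0.03, 0, 0, 0], [185, 0.03, 0, -0.03, 0, 0, 0], [185, 0.03, 0, -0.03, 0, 0, 0], [185, 0.03, 0, -0.03, 0, 0, 0], [185, 0.03, 0, -0.03, 0, 0, 0]]
  ]
}}

```text
time: 9.6
ee_pos: [0.5256, -0.1947, 0.0479]
eef_rot: [0.684, -0.621, 0.284, 0.256]
ft_force: [0.2, 0.5, -0.5]
width: 0.0235
```

```bash
python3 - <<'E'
from h import *
st,w,im=snap("s5","scene"); cv2.imwrite("pics/s5c.png",crop(im,280,180,140,110,5.5))
st,w,im=snap("w5")
E
```

```text
9.6 [ 0.526 -0.195  0.048] [-1.     0.652  0.967  2.052  0.389  0.751 -1.906] 0.023466448501687644 [ 0.229  0.476 -0.538]
9.65 [ 0.526 -0.195  0.048] [-1.     0.652  0.967  2.053  0.389  0.751 -1.906] 0.023909561043220232 [-0.182 -0.895  0.464]
```

View pics/s5c.png

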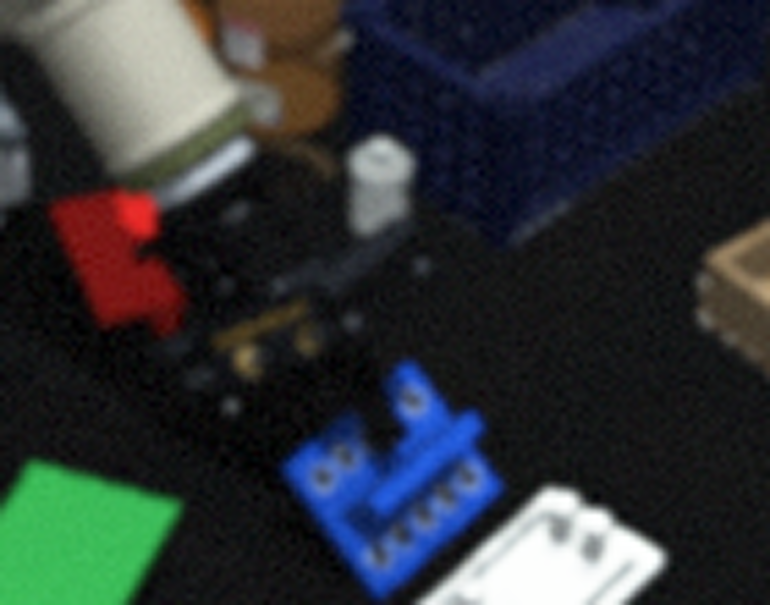

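View pics/w5.png

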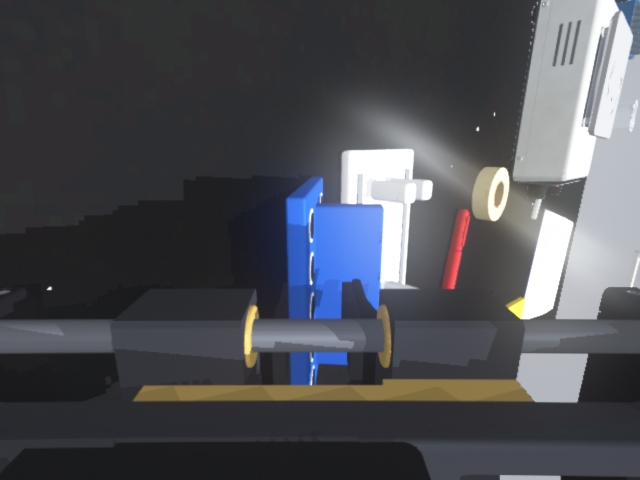

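```bash
python3 - <<'E'
from h import *
i=json.load(open("w2.json"))
print(unproj(i,[(70,100),(40,180),(0,65)],[.044]))
from bench import r
t=r.camera_info("top")
print(unproj(t,[(275,222),(309,236),(296,265),(263,251)],.044))
st=r.read_state();Q=R.from_quat(st['eef_rot'])
for d in [(-.095,0,-.07),(-.095,.0375,-.07),(-.095,-.0375,-.07),(-.0117,0,0)]: print(st['ee_pos']+Q.apply(d))
print(st['ee_pos']+Q.apply([0,0,.0635]))
E
```

```text
[[ 0.576 -0.04   0.044]
 [ 0.492 -0.001  0.044]
 [ 0.601  0.024  0.044]]
[[ 0.61   0.065  0.044]
 [ 0.568 -0.033  0.044]
 [ 0.485  0.005  0.044]
 [ 0.526  0.099  0.044]]
[ 0.514 -0.079  0.03 ]
[ 0.477 -0.082  0.03 ]
[ 0.552 -0.075  0.03 ]
[ 0.525 -0.186  0.04 ]
[ 0.53  -0.239  0.003]
```

>>> {"api": "carry_out", "payload": {
  "commands": [
    [[185, -0.2, 0, 0.1, 0, 0, 0], [185, -0.4, 0, 0.15, 0, 0, 0], [185, -0.6, 0, 0.1, 0, 0, 0], [185, -0.8, 0, 0, 0, 0, 0], [185, -0.9, 0, -0.1, 0, 0, 0], [185, -0.9, 0.1, -0.3, 0, 0, 0], [185, -0.9, 0.2, -0.5, 0, 0, 0], [185, -0.9, 0.4, -0.8, 0, 0, 0], [185, -0.9, 0.4, -1.0, 0, 0, 0], [185, -0.6, 0.4, -1.3, 0, 0, 0], [185, -0.3, 0.4, -1.6, 0, 0, 0]]
  ]
}}

```text
time: 11.08
ee_pos: [0.5124, -0.1625, 0.0717]
eef_rot: [0.684, -0.621, 0.284, 0.256]
ft_force: [0.0, 0.7, 0.1]
width: 0.024
```

```bash
python3 - <<'E'
from h import *
st,w,im=snap("s6","scene"); cv2.imwrite("pics/s6c.png",crop(im,280,180,140,110,5.5))
E
```

```text
11.075 [ 0.512 -0.162  0.072] [-1.109  0.588  1.007  2.069  0.403  0.837 -1.934] 0.02395302384770613 [0.017 0.701 0.132]
```

View pics/s6c.png

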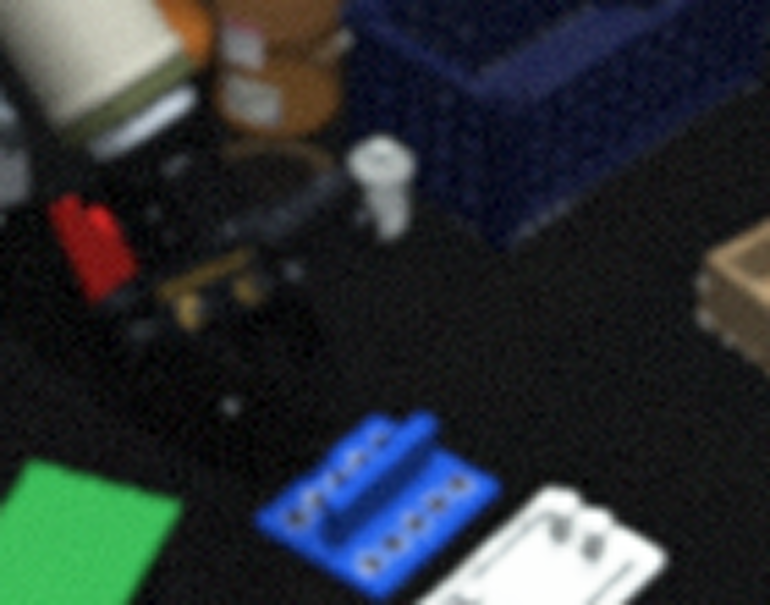

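```bash
python3 - <<'E'
from h import *; from bench import r
st=r.read_state()
rows(st,[((.51,-.165,.12),tool(40,-83.9)),((.49,-.19,.22),tool(10,-83.9)),((.48,-.19,.22),tool(0,-83.9))])
E
```

```text
[1.4, 0.12, -1.28] [0.04, -1.0, -0.11]
[4.88, 0.99, -3.46] [0.01, -7.0, -0.12]
[4.85, 1.39, -3.49] [-0.0, -9.0, -0.12]
```

>>> {"api": "carry_out", "payload": {
  "commands": [
    [[100, 1.4, 0.1, -1.3, 0, -1, 0], [100, 2.6, 0.4, -2, 0, -3, 0], [60, 3.7, 0.7, -2.8, 0, -5, 0], [60, 4.9, 1.0, -3.5, 0, -7, 0], [60, 4.9, 1.4, -3.5, 0, -9, 0], [60, 4.9, 1.4, -3.5, 0, -9, 0], [60, 4.9, 1.4, -3.5, 0, -9, 0]]
  ]
}}

```text
time: 12.0
ee_pos: [0.4794, -0.1907, 0.2206]
eef_rot: [0.74, -0.672, 0.002, 0.001]
ft_force: [-0.5, -0.1, -0.1]
width: 0.0664
```

```bash
python3 - <<'E'
from h import *
st,w,im=snap("w7"); cv2.imwrite("pics/w7c.png",crop(im,230,80,180,140,4.2))
E
```

```text
12.0 [ 0.479 -0.191  0.221] [-0.815  0.148  1.219  1.797 -0.142  1.293 -1.035] 0.06635189231810501 [-0.458 -0.127 -0.149]
```

View pics/w7.png

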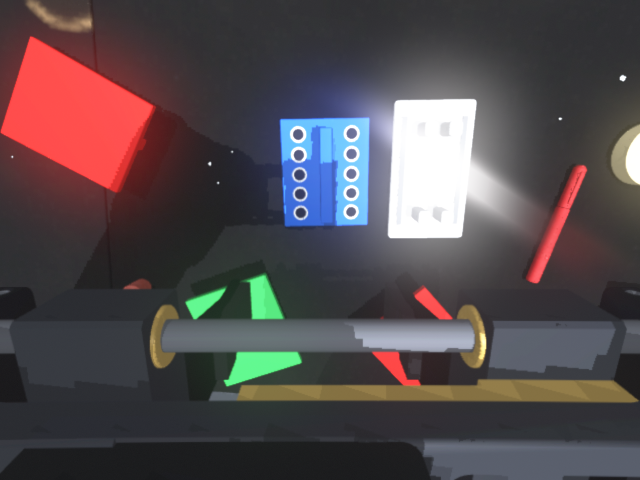

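View pics/w7c.png

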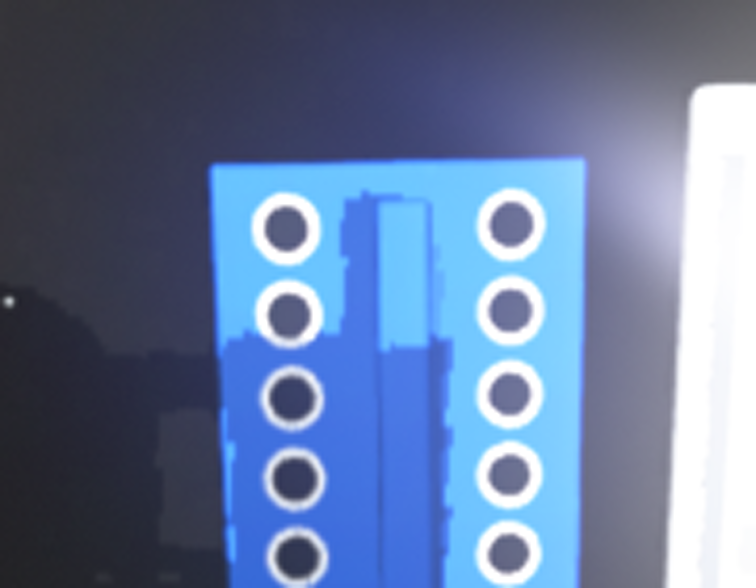

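```bash
python3 - <<'E'
from h import *; from bench import r
w=json.load(open("w7.json"))
im=cv2.imread("pics/w7.png"); cv2.imwrite("pics/w7d.png",crop(im,270,190,120,50,6))
c=lambda p,s,o:(np.array(p,float)+.5)/s+np.array(o)-.5
uv=np.r_[c([(210,165),(585,158)],4.2,(230,80)),[(285.5,227),(367.5,225.5)]]
W=unproj(w,uv,.008); print(W)
x,e=fit2d([(-.045,.055),(.045,.055),(-.045,-.055),(.045,-.055)],W);print(x,np.degrees(x[2]),e*1000)
rt=unproj(w,c([(378,200),(430,202)],4.2,(230,80)),.042);print(rt)
st=r.read_state(); h=np.degrees(x[2])
rows(st,[((x[0],x[1],.08),tool(0,h)),((x[0],x[1],.016),tool(0,h))])
E
```

```text
[[ 0.575 -0.144  0.008]
 [ 0.585 -0.233  0.008]
 [ 0.465 -0.158  0.008]
 [ 0.475 -0.247  0.008]]
[ 0.525 -0.195 -1.451] -83.13708440117291 [[-0.739  0.016]
 [-0.132 -0.55 ]
 [ 0.137  0.618]
 [ 0.733 -0.084]]
[[ 0.569 -0.185  0.042]
 [ 0.57  -0.196  0.042]]
[0.39, -1.76, 5.62] [-0.02, -0.03, -0.24]
[0.39, -1.75, 8.18] [-0.02, -0.03, -0.24]
```

View pics/w7d.png

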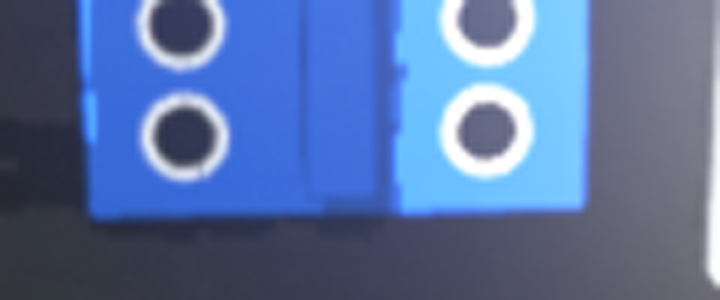

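>>> {"api": "carry_out", "payload": {
  "commands": [
    [[123, 0.2, -0.9, 1.5, 0, 0, -0.2], [123, 0.4, -1.75, 3.5, 0, 0, -0.24], [123, 0.4, -1.75, 5.6, 0, 0, -0.24], [123, 0.4, -1.75, 6.6, 0, 0, -0.24], [123, 0.4, -1.75, 7.5, 0, 0, -0.24], [123, 0.4, -1.75, 8.1, 0, 0, -0.24], [123, 0.4, -1.75, 8.1, 0, 0, -0.24]]
  ]
}}

```text
time: 12.92
ee_pos: [0.5242, -0.1945, 0.0172]
eef_rot: [0.749, -0.663, 0.001, 0.001]
ft_force: [-0.7, 0.4, 0.6]
width: 0.0451
```

```bash
python3 - <<'E'
from h import *
st,w,im=snap("w8"); print(R.from_quat(st['eef_rot']).as_matrix()); cv2.imwrite("pics/w8c.png",crop(im,150,100,340,200,2.3))
E
```

```text
12.925 [ 0.524 -0.194  0.017] [-0.477  0.576  0.94   1.882 -0.558  0.972 -0.733] 0.0451038538248257 [-0.659  0.368  0.622]
[[ 0.121 -0.993 -0.   ]
 [-0.993 -0.121 -0.003]
 [ 0.003  0.001 -1.   ]]
```

View pics/w8c.png

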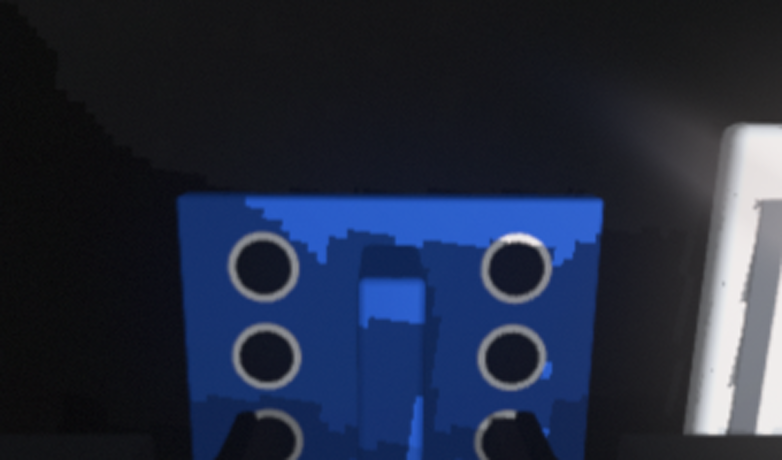

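>>> {"api": "carry_out", "payload": {
  "commands": [
    [[255, 0, 0, 0, 0, 0, 0], [255, 0, 0, 0, 0, 0, 0], [255, 0, 0, 0, 0, 0, 0], [255, 0, 0, 0, 0, 0, 0], [255, 0, 0, 0, 0, 0, 0], [255, 0, 0, 0, 0, 0, 0], [255, 0, 0, 0, 0, 0, 0]]
  ],
  "grip_force": 40
}}

```text
time: 13.85
ee_pos: [0.5248, -0.1951, 0.0183]
eef_rot: [0.749, -0.663, 0.001, 0.001]
ft_force: [-0.9, 0.7, 4.9]
width: 0.0119
```

```bash
python3 - <<'E'
from h import *
st,w,im=snap("w9"); cv2.imwrite("pics/w9c.png",crop(im,220,170,200,60,4)); 
E
```

```text
13.85 [ 0.525 -0.195  0.018] [-0.477  0.575  0.942  1.881 -0.558  0.972 -0.733] 0.011869537983632423 [-0.871  0.661  4.885]
```

View pics/w9c.png

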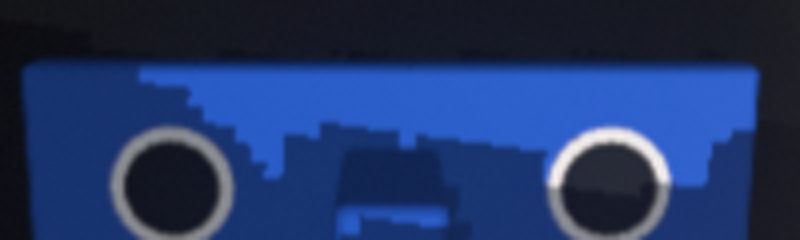

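```bash
python3 - <<'E'
from h import *; from bench import r
w=json.load(open("w9.json")); st=r.read_state(); Q=R.from_quat(st['eef_rot'])
c=lambda p,s,o:(np.array(p,float)+.5)/s+np.array(o)-.5
W=unproj(w,c([(22,65),(758,65)],4,(220,170)),.008)
print(Q.inv().apply(W-st['ee_pos'])*1000)
t=r.camera_info("top"); print(unproj(t,[(185,180),(221,178),(257,170)],.172))
# refit shaker without near step line
i=json.load(open("w1.json"))
A=c([(604,55),(723,55),(249,138)],4.2,(215,75)); B=c([(549,184),(655,184),(229,111)],4.2,(225,195))
loc=np.array([(.035,.075),(.062,.075),(-.047,.058),(.035,-.075),(.062,-.075),(-.047,-.058)])
z=np.array([.064,.064,.053]*2)
x,e=fit2d(loc,unproj(i,np.r_[A,B],z));print(x,np.degrees(x[2]),e*1000)
rows(st,[((.525,-.195,.13),tool(0,-83)),((.50,0.02,.18),tool(0,-50)),((x[0]-.03,x[1]+.005,.17),tool(0,np.degrees(x[2])))])
E
```

```text
[[-44.905 -55.608  10.193]
 [ 44.576 -55.569  10.47 ]]
[[0.705 0.294 0.172]
 [0.709 0.198 0.172]
 [0.73  0.102 0.172]]
[ 0.516  0.238 -0.288] -16.486042093629887 [[ 0.041  0.311]
 [-0.029  0.615]
 [ 0.837 -0.932]
 [-0.426  0.108]
 [-0.552  0.365]
 [ 0.131 -0.468]]
[0.01, -0.01, -4.47] [-0.01, -0.04, -0.01]
[-8.64, -0.06, -6.5] [-0.0, -0.04, -6.61]
[-17.56, -0.57, -6.12] [0.01, -0.04, -13.32]
```

>>> {"api": "carry_out", "payload": {
  "commands": [
    [[255, 0, 0, -1.2, 0, 0, 0], [255, 0, 0, -2.8, 0, 0, 0], [255, -0.5, 0, -4.5, 0, 0, -0.5], [255, -2.5, 0, -5.5, 0, 0, -2.2], [255, -4.7, 0, -6.3, 0, 0, -4], [255, -7, 0, -6.5, 0, 0, -5.8], [255, -9.3, -0.1, -6.5, 0, 0, -7.6], [255, -11.6, -0.2, -6.4, 0, 0, -9.4], [255, -13.8, -0.3, -6.3, 0, 0, -11.2], [255, -16, -0.5, -6.2, 0, 0, -12.8], [255, -17.5, -0.6, -6.1, 0, 0, -13.3], [255, -17.5, -0.6, -6.1, 0, 0, -13.3]]
  ]
}}

```text
time: 15.4
ee_pos: [0.4855, 0.2446, 0.1685]
eef_rot: [0.99, -0.141, 0.001, 0.002]
ft_force: [-0.3, -0.5, -0.1]
width: 0.0117
```

```bash
python3 - <<'E'
from h import *
st,w,im=snap("w10"); print(R.from_quat(st['eef_rot']).as_matrix())
E
```

```text
15.4 [0.486 0.245 0.169] [-1.275  0.24   0.835  1.786 -0.186  1.201 -0.67 ] 0.011728584512370953 [-0.325 -0.462 -0.105]
[[ 0.96  -0.28   0.001]
 [-0.28  -0.96  -0.004]
 [ 0.002  0.004 -1.   ]]
```

View pics/w10.png

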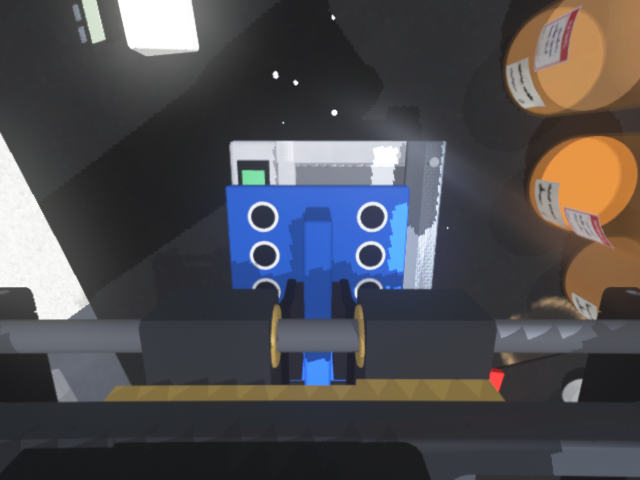

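```bash
cat >> h.py <<'E'
SX=np.array([.516,.238]); SH=-16.49
def bedT(fx,fz,al,dy=.0005,SX=SX,SH=SH):
    S=R.from_euler('z',SH,degrees=True)
    F=S.apply([fx/1e3,dy,.045+fz/1e3])+[*SX,0]
    Q=tool(-al,SH)
    return F-Q.apply([.045,-.0006,.0183]),Q
E
python3 - <<'E'
from h import *; from bench import r
st=r.read_state()
T=[bedT(27,40,13),bedT(27,15,13),bedT(27,5,13)]
for t in T: print(t[0])
rows(st,T)
E
```

```text
[0.504 0.242 0.113]
[0.504 0.242 0.088]
[0.504 0.242 0.078]
[0.68, -0.18, 2.23] [0.05, -2.62, 0.0]
[0.68, -0.19, 3.23] [0.05, -2.62, 0.0]
[0.68, -0.19, 3.63] [0.05, -2.62, 0.0]
```

>>> {"api": "carry_out", "payload": {
  "commands": [
    [[255, 0.3, -0.1, 0.5, 0, -1.3, 0], [255, 0.68, -0.18, 1.3, 0, -2.6, 0], [255, 0.68, -0.18, 2.2, 0, -2.6, 0], [255, 0.68, -0.18, 2.7, 0, -2.6, 0], [255, 0.68, -0.18, 3.2, 0, -2.6, 0], [255, 0.68, -0.18, 3.2, 0, -2.6, 0]]
  ]
}}

```text
time: 16.2
ee_pos: [0.5032, 0.2415, 0.0886]
eef_rot: [0.983, -0.142, -0.112, -0.014]
ft_force: [-0.7, 1.0, -0.5]
width: 0.0113
```

```bash
python3 - <<'E'
from h import *
st,w,im=snap("w11");cv2.imwrite("pics/w11c.png",crop(im,200,90,260,200,3))
_,_,im=snap("s11","scene");cv2.imwrite("pics/s11c.png",crop(im,210,165,100,80,7))
E
```

```text
16.2 [0.503 0.242 0.089] [-1.013  0.532  0.758  1.67  -0.494  1.311 -0.393] 0.011309984401910736 [-0.711  0.968 -0.497]
16.25 [0.504 0.242 0.089] [-1.013  0.531  0.759  1.669 -0.493  1.311 -0.393] 0.011353295315546331 [ 0.424 -0.194 -1.122]
```

View pics/w11c.png

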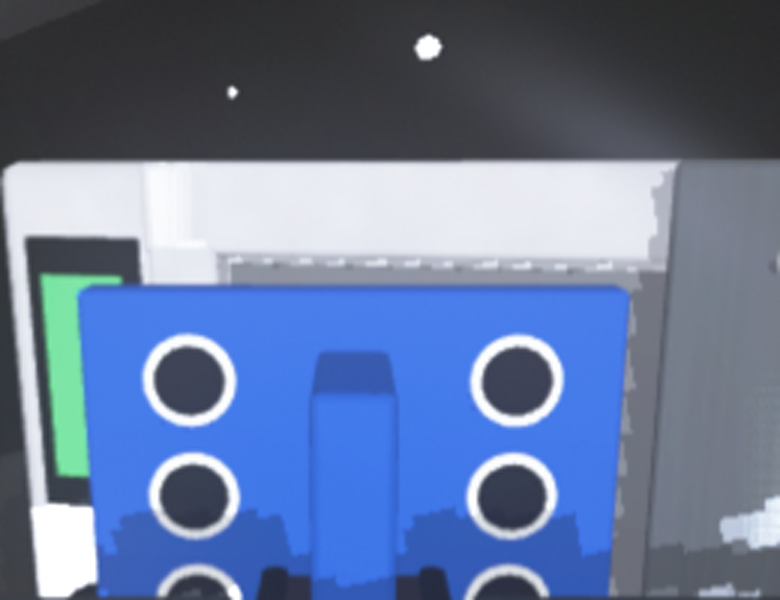

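View pics/s11c.png

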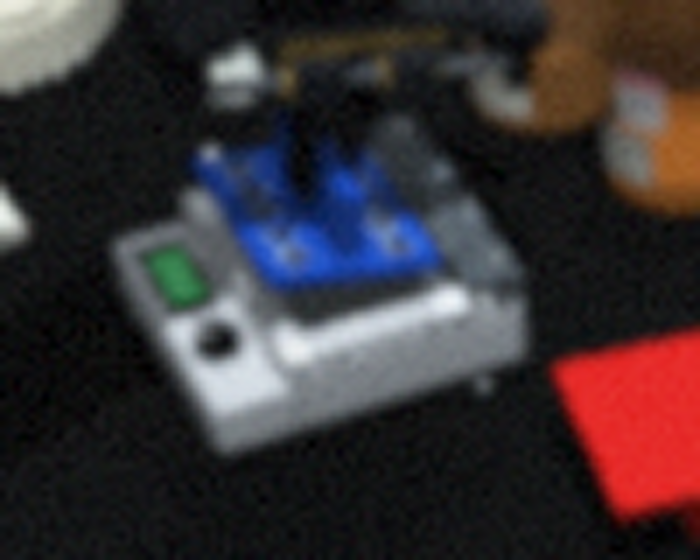

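```bash
python3 - <<'E'
from h import *; from bench import r
w=json.load(open("w11.json"))
c=lambda p,s,o:(np.array(p,float)+.5)/s+np.array(o)-.5
W=unproj(w,c([(218,253),(600,253),(680,160),(655,560),(5,165)],3,(200,90)),[.053,.053,.064,.064,.048])
S=R.from_euler('z',SH,degrees=True)
print(S.inv().apply(W-[*SX,0])*1000)
st=r.read_state();Q=R.from_quat(st['eef_rot'])
# plate far (tool -y) edge top corners
P=st['ee_pos']+Q.apply([[-.045,-.0556,.0103],[.045,-.0556,.0103],[.045,-.0556,.0183]])
print(S.inv().apply(P-[*SX,0])*1000); print((proj(w,P)-[200,90])*3)
rows(st,[bedT(27,6,13),bedT(27,3,13),bedT(43,3,13),bedT(43,2,13)])
E
```

```text
[[-47.446  57.886  53.   ]
 [ 23.398  59.219  53.   ]
 [ 34.859  74.894  64.   ]
 [ 36.246   6.922  64.   ]
 [-93.446  73.776  48.   ]]
[[-58.912  55.664  89.354]
 [ 28.832  55.69   69.33 ]
 [ 27.052  55.665  61.531]]
[[ 72.575 283.664]
 [631.564 283.553]
 [619.584 278.204]]
[0.09, 0.01, 0.41] [0.04, -0.03, 0.0]
[0.12, 0.01, 0.53] [0.04, -0.03, 0.0]
[0.74, 0.01, 0.39] [0.04, -0.03, 0.0]
[0.75, 0.01, 0.43] [0.04, -0.03, 0.0]
```

```bash
python3 - <<'E'
from h import *
im=cv2.imread("pics/w11.png")
a=crop(im,265,165,165,25,4.8); b=crop(im,220,175,200,20,4)
cv2.imwrite("pics/w11d.png",a);cv2.imwrite("pics/w11e.png",crop(im,395,140,45,150,4))
E
```

```text
(no output)
```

View pics/w11d.png

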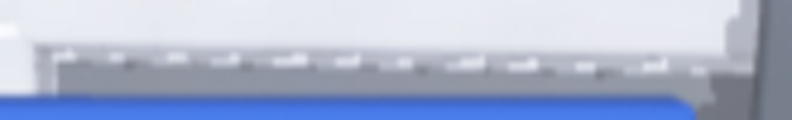

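View pics/w11e.png

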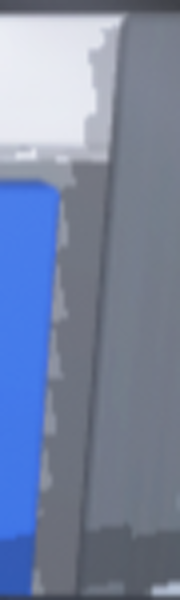

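```bash
python3 - <<'E'
from h import *
w=json.load(open("w11.json"));S=R.from_euler('z',SH,degrees=True)
f=lambda p,z:S.inv().apply(unproj(w,p,z)-[*SX,0])*1000
print(f([(272.3,174.2),(415,176.25)],.053));print(f([(426,143.75),(414.75,287.5)],.064))
print(f([(409.3,225),(403.3,323.7)],.0693))
E
```

```text
[[-47.47   57.773  53.   ]
 [ 31.266  58.201  53.   ]]
[[34.735 74.55  64.   ]
 [35.055  0.416 64.   ]]
[[ 29.675  35.698  69.3  ]
 [ 30.307 -18.928  69.3  ]]
```

>>> {"api": "carry_out", "payload": {
  "commands": [
    [[255, 0.05, 0, 0.2, 0, 0, 0], [255, 0.09, 0, 0.4, 0, 0, 0], [255, 0.12, 0, 0.5, 0, 0, 0], [255, 0.12, 0, 0.52, 0, 0, -0.06], [255, 0.12, 0, 0.52, 0, 0, -0.06]]
  ]
}}

```text
time: 16.92
ee_pos: [0.504, 0.2416, 0.0763]
eef_rot: [0.984, -0.14, -0.111, -0.015]
ft_force: [0.6, 0.2, -0.4]
width: 0.0118
```

>>> {"api": "carry_out", "payload": {
  "commands": [
    [[255, 0.15, 0, -0.03, 0, 0, 0], [255, 0.3, 0, -0.07, 0, 0, 0], [255, 0.43, 0, -0.1, 0, 0, 0], [255, 0.55, 0, -0.12, 0, 0, 0], [255, 0.58, 0, -0.13, 0, 0, 0], [255, 0.58, 0, -0.13, 0, 0, 0]]
  ]
}}

```text
time: 17.68
ee_pos: [0.5182, 0.2375, 0.0761]
eef_rot: [0.984, -0.14, -0.111, -0.015]
ft_force: [0.6, -0.3, -0.7]
width: 0.0115
```

```bash
python3 - <<'E'
from h import *
st,w,im=snap("w12");cv2.imwrite("pics/w12c.png",crop(im,200,90,260,200,3))
S=R.from_euler('z',SH,degrees=True);Q=R.from_quat(st['eef_rot'])
P=st['ee_pos']+Q.apply([[-.045,-.0006,.0183],[.045,-.0006,.0183]])
print(S.inv().apply(P-[*SX,.045])*1000)
SH2=-16.2
rows(st,[bedT(43.5,1.5,a,SH=SH2) for a in (10,8,6,4,2,0)]+[bedT(43.5,0,0,SH=SH2)])
E
```

```text
17.675 [0.518 0.237 0.076] [-0.977  0.572  0.746  1.644 -0.513  1.304 -0.361] 0.011500242293038273 [ 0.564 -0.256 -0.73 ]
[[-45.667   0.424  23.316]
 [ 42.077   0.927   3.296]]
[0.04, 0.01, 0.15] [0.02, 0.57, 0.01]
[0.02, 0.01, 0.21] [0.02, 0.97, 0.01]
[-0.0, 0.01, 0.28] [0.02, 1.37, 0.01]
[-0.02, 0.01, 0.34] [0.02, 1.77, 0.01]
[-0.03, 0.01, 0.41] [0.02, 2.17, 0.01]
[-0.05, 0.01, 0.48] [0.02, 2.57, 0.01]
[-0.03, 0.01, 0.53] [0.02, 2.57, 0.01]
```

View pics/w12c.png

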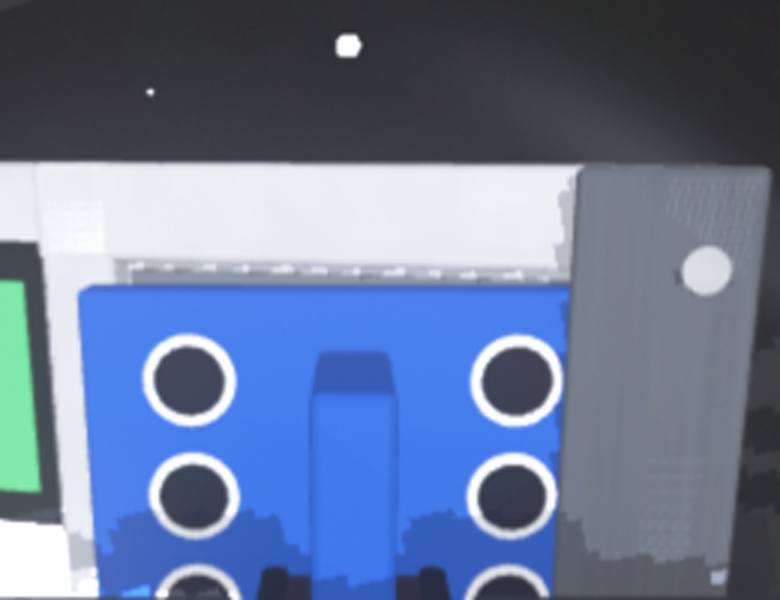

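>>> {"api": "carry_out", "payload": {
  "commands": [
    [[255, 0.04, 0, 0.08, 0, 0.3, 0], [255, 0.04, 0, 0.15, 0, 0.6, 0], [255, 0.04, 0, 0.21, 0, 1.0, 0], [255, 0.03, 0, 0.28, 0, 1.4, 0], [255, 0.02, 0, 0.34, 0, 1.8, 0], [255, 0.01, 0, 0.41, 0, 2.2, 0], [255, 0.01, 0, 0.41, 0, 2.2, 0]]
  ]
}}

```text
time: 18.6
ee_pos: [0.5152, 0.2389, 0.0661]
eef_rot: [0.99, -0.14, -0.016, -0.002]
ft_force: [0.1, 0.1, -1.4]
width: 0.0118
```

```bash
python3 - <<'E'
from h import *
st,w,im=snap("w13");cv2.imwrite("pics/w13c.png",crop(im,200,90,260,200,3))
S=R.from_euler('z',SH,degrees=True);Q=R.from_quat(st['eef_rot'])
P=st['ee_pos']+Q.apply([[-.045,-.0006,.0183],[.045,-.0006,.0183]])
print(S.inv().apply(P-[*SX,.045])*1000)
rows(st,[bedT(44.5,1,0,SH=-16.2),bedT(44.5,-1,0,SH=-16.2)])
E
```

```text
18.6 [0.515 0.239 0.066] [-1.151  0.47   0.811  1.8   -0.407  1.07  -0.463] 0.0117567878824508 [ 0.103  0.105 -1.389]
[[-46.557   0.864   4.274]
 [ 43.392   1.567   1.339]]
[0.02, 0.03, 0.07] [0.02, 0.37, 0.03]
[0.02, 0.03, 0.15] [0.02, 0.37, 0.03]
```

View pics/w13c.png

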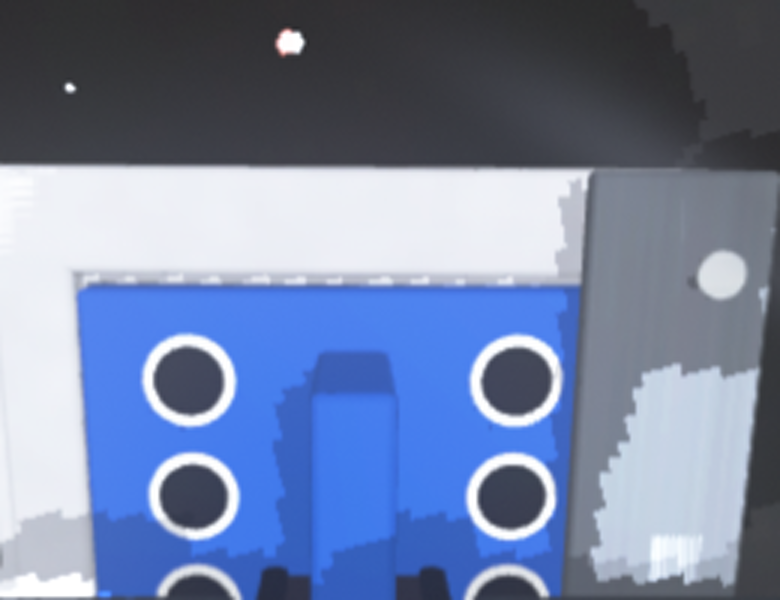

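>>> {"api": "carry_out", "payload": {
  "commands": [
    [[255, 0.05, 0.02, 0.03, 0, 0.2, 0], [255, 0.05, 0.02, 0.07, 0, 0.38, 0], [255, 0.05, 0.02, 0.1, 0, 0.38, 0], [255, 0.05, 0.02, 0.12, 0, 0.38, 0], [255, 0.05, 0.02, 0.12, 0, 0.38, 0]]
  ]
}}

```text
time: 19.27
ee_pos: [0.5167, 0.2379, 0.0633]
eef_rot: [0.99, -0.14, 0.0, 0.001]
ft_force: [-2.2, 0.5, 1.6]
width: 0.0119
```

>>> {"api": "carry_out", "payload": {
  "commands": [
    [[255, -0.01, 0, 0.02, 0, 0, 0], [255, -0.01, 0, 0.04, 0, 0, 0], [255, -0.01, 0, 0.04, 0, 0, 0]]
  ]
}}

```text
time: 19.65
ee_pos: [0.5167, 0.2379, 0.0633]
eef_rot: [0.99, -0.14, -0.0, 0.0]
ft_force: [-6.5, -1.8, 13.1]
width: 0.0116
```

```bash
python3 - <<'E'
from h import *
st,w,im=snap("w14");cv2.imwrite("pics/w14c.png",crop(im,200,90,260,200,3))
E
```

```text
19.65 [0.517 0.238 0.063] [-1.176  0.459  0.822  1.823 -0.388  1.029 -0.482] 0.011590945409361737 [-6.539 -1.805 13.059]
```

View pics/w14c.png

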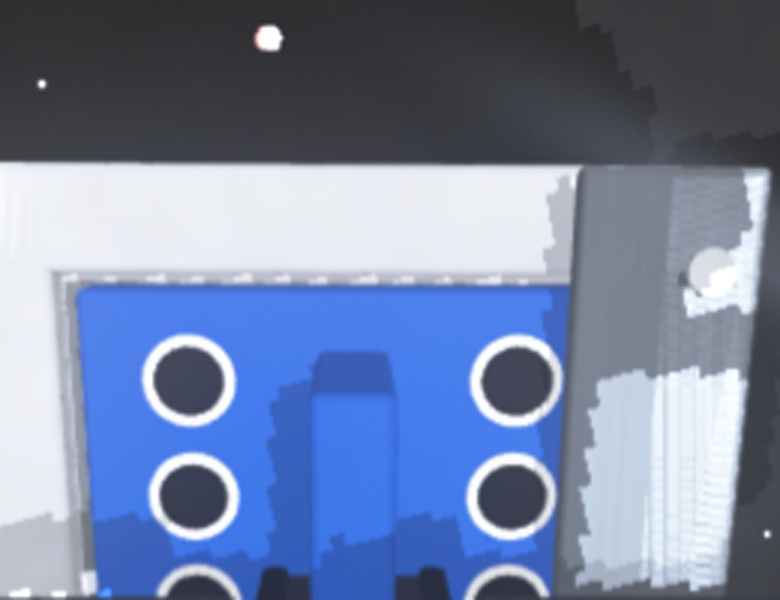

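>>> {"api": "carry_out", "payload": {
  "commands": [
    [[255, -0.02, 0, -0.03, 0, 0, 0], [182, -0.03, 0, -0.03, 0, 0, 0], [182, -0.03, 0, -0.03, 0, 0, 0], [182, -0.03, 0, -0.03, 0, 0, 0], [182, -0.03, 0, -0.03, 0, 0, 0]]
  ]
}}

```text
time: 20.32
ee_pos: [0.516, 0.238, 0.064]
eef_rot: [0.99, -0.14, -0.0, 0.0]
ft_force: [-0.2, -0.5, -1.0]
width: 0.0245
```

>>> {"api": "carry_out", "payload": {
  "commands": [
    [[182, 0, 0, -0.5, 0, 0, 0], [182, 0, 0, -1.2, 0, 0, 0], [182, 0, 0, -2.5, 0, 0, 0], [182, -0.5, 0.5, -4.5, 0, 0, 0], [182, -1.0, 1.5, -6.5, 0, 0, 0], [182, -1.0, 2.2, -7.5, 0, 0, 0], [182, -1.0, 2.2, -7.5, 0, 0, 0], [182, -1.0, 2.2, -7.5, 0, 0, 0]]
  ]
}}

```text
time: 21.32
ee_pos: [0.4765, 0.1928, 0.2513]
eef_rot: [0.99, -0.14, -0.0, 0.0]
ft_force: [-0.9, -0.9, -1.6]
width: 0.0248
```

```bash
python3 - <<'E'
from h import *
st,w,im=snap("w15");cv2.imwrite("pics/w15c.png",crop(im,200,60,220,190,3.1))
_,_,im=snap("s15","scene")
E
```

```text
21.325 [0.477 0.193 0.251] [-1.388  0.068  0.972  1.747 -0.057  1.358 -0.685] 0.02476468266418729 [-0.87  -0.867 -1.592]
21.375 [0.476 0.193 0.251] [-1.388  0.069  0.971  1.747 -0.057  1.358 -0.685] 0.02495478613328584 [-0.824  0.572 -0.388]
```

View pics/w15c.png

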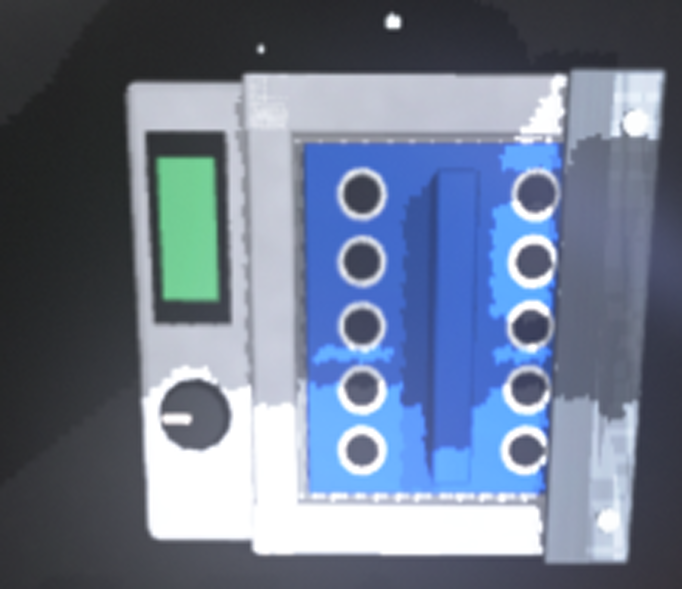

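View pics/s15.png

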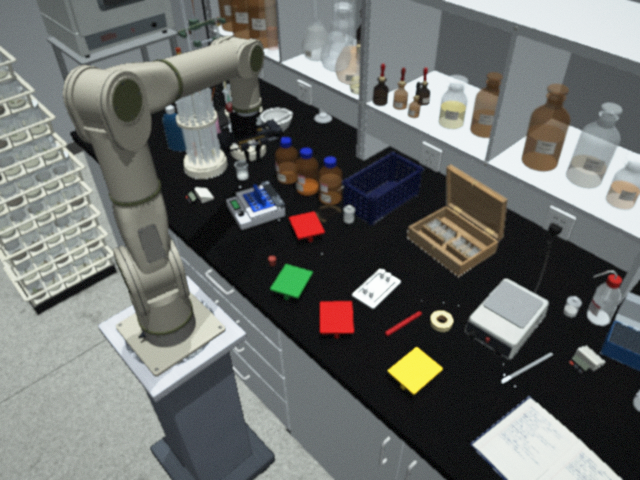

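```bash
python3 - <<'E'
from h import *
w=json.load(open("w15.json"));c=lambda p,s,o:(np.array(p,float)+.5)/s+np.array(o)-.5
S=R.from_euler('z',-16.2,degrees=True)
W=unproj(w,c([(304,143),(308,493),(554,143),(546,493),(293,133),(298,503)],3.1,(200,60)),.053)
print(S.inv().apply(W-[*SX,0])*1000)
im=cv2.imread("pics/s15.png");cv2.imwrite("pics/s15c.png",crop(im,215,175,80,60,8))
a=cv2.imread("pics/s11.png")
E
```

```text
[[-43.83   55.022  53.   ]
 [-43.938 -54.622  53.   ]
 [ 33.046  55.141  53.   ]
 [ 35.928 -54.431  53.   ]
 [-47.167  57.869  53.   ]
 [-47.345 -58.06   53.   ]]
```

View pics/s15c.png

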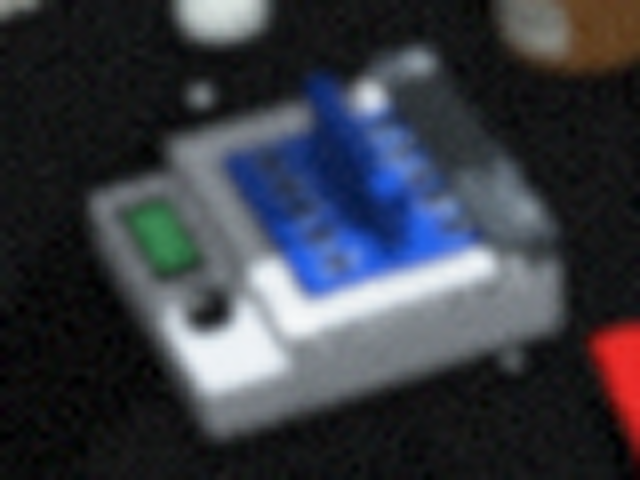

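```bash
python3 - <<'E'
from bench import r
print(r.close_job())
E
```

```text
the job is handed in; nothing more can be done
None
```

The blue adapter plate is lying flat in the shaker's bed with its far long edge under the lip. I handed the job in at about 21.4 s, with the gripper empty and well clear of the plate.

- **Lifting out and laying down:** I took the plate by its top edge, lifted it out of the rack and leaned it onto the bare worktop left of the rack, rib up. The gripper can't go fully horizontal that low, so I let go with the plate tilted and withdrew the lower finger from under it. I estimate its upper edge dropped about 2 to 3 cm. A picture then showed it flat with the rib up.
- **Seating:** I took it by the rib, tilted it 13° with the far edge down, slid it under the lip and levelled it. I pressed it down until it stopped at the expected height, with 13 N on the wrist, then let go.

**Last checks:**
- **Plate:** In the last wrist picture the plate's face measures 109.6 mm long at the height of the bed walls, against 110 mm nominal, which fits it lying flush. It sits about 1 mm from the bed centre, towards the lip and within the play.
- **Other items:** In the last scene picture I saw nothing else moved.
- **Disagreement:** The top camera put the shaker about 6 mm from where the wrist camera did. I used the wrist camera, and a later close view agreed with it to within 1 mm.

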